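# Find the unblocked hatch of the light-tight enclosure

## Robot

A 7-joint arm with a two-finger parallel gripper is mounted at the origin on the work surface. World frame = base frame: x ahead of the robot, y to its left, z up, the work surface at z = 0. Lengths are in m, angles in rad, forces in N, time in s.
With the tool pointing down it reaches from about 0.4 to 0.875 m from the base axis. Payload 19.3 kg.
Tool frame: the origin (TCP) lies on the centre line of the jaws, within the pads' length; the fingertips stand 11 mm ahead of it and the grasp point (between the pads) lies 8 mm behind it; y points along the fingers, x is the direction in which the jaws open and shut, and the axes are right-handed (so a half turn about y gives the same grasp; the last joint's range is limited). The gripper opens to 85 mm and grips with 20 to 120 N. Pads are 22 mm wide; open, the fingers measure 114 mm over their backs; the gripper's body (76 mm by 85 mm) begins 54 mm behind the grasp point. The pads swing forward as they close: fully open they stand 13 mm farther back than shut.
Start: joints at [-1.37, 0.521, -0.036, 1.599, 0.021, 1.021, -0.113], TCP at [0.167, 0.602, 0.242] pointing down, gripper open.
Joint ranges: [-2.91, 2.91], [-0.3, 2.13], [-1.5, 1.42], [0.17, 2.43], [-1.26, 4.41], [0.16, 1.93], [-2.52, 2.52]. Speed limits (rad/s): [1.89, 1.89, 2.39, 2.39, 3.01, 3.01, 3.01].

## Interface

Orientations are given as [roll, pitch, yaw] about the fixed x, y, z axes, in that order (R = Rz(yaw) Ry(pitch) Rx(roll)).
In Python, from workcell import monitor, cams, bot gives the robot as it stands.
- The arm moves only by the tool send_rows, never from a script. Its argument "series" is text: rows parted by semicolons, each of 7 numbers parted by spaces: the turn, a rotation vector about the tool's x, y, z in rad, then the shift along the tool's x, y, z in mm, then the opening, from 0 (shut) to 1 (fully open). In form: ax ay az tx ty tz claw; .... A call has 1 to 20 rows; each row is the pose to reach, as a shift and turn from the pose commanded when the call began, along the tool's axes at that moment; what a row does not reach only later rows make up. A row lasts 1/12 s, in which the tool goes at most 41.7 mm and 7.16 degrees, less where a joint would pass 70% of its speed; a pose out of reach is approached as far as the arm can. A call with a gripper value outside its range is refused whole. The fingers move at their own pace and stop on an object; "force" is the grip in N (left out, the last holds). Time passes only in rows, so rows that repeat a pose let the fingers close. It gives the time, the measured TCP pose, the force and the opening at its end, in the units of the state.
- monitor.observe(): the state, without advancing time (a new reading comes with each control period).
- cams.grab_frame(name): name is "side" or "top" or "wrist"; returns the picture (400x640x3 uint8, red, green, blue); there is no depth.
- cams.get_calibration(name): a dict with "mtx" (3x3 intrinsics, pixels), "k1" (the pictures are not rectified: a ray, as slopes to the right and down, at radius r is drawn at 1 + k1 r^2 times it, then the intrinsics apply), "origin" and "attitude" of the camera in the world. Camera axes: x right, y down, z forward; pixel columns grow to the right and rows downward; lengths in m; the calibration is good to about 2 mm. A picture is of the moment at which its call begins: read the wrist's pose just before it. get_calibration takes no time and is no camera call; for the wrist camera it gives the pose at the moment of the call.
- bot.job_done(): hands the job in, once; it reports no verdict.
The state is a dict: "clock": time; "qpos": joint angles; "qd": joint speeds; "joint_efforts": joint torques, N m; "position": TCP position; "tool_rot": TCP orientation; "force": force on the tool from outside, world axes, zero at the start; "moment": the same for the moment, N m; "grip_width": finger opening in m.
Only numpy, scipy, OpenCV 4.12 (cv2) and the standard library are available. Lean on these libraries where they do the work, as an engineer would, in place of code of your own. Each camera call takes 0.05 s, during which the arm holds its last target.

## Task

One of the four identical hatches in the grey enclosure is not blocked from inside: gently press the ribbed tread of one hatch after another until you find the one that rocks, then push that tread down until the hatch is wide open and stays so by itself. Only press and push, pick nothing up, and leave the parts standing on and around the enclosure where they are.

Things in the scene. Friction and masses are not known exactly. Their poses are not given: they have to be found in the camera images.
- enclosure: low grey box fixed to the table, 130 (x) by 550 (y) by 80 tall. Origin: centre of its underside; x points across it away from the robot, y along it, z up. Deck at z = 80. Four identical aluminium hatches lie level with the deck at y = +175, +75, -75, -175 (hatch 1 to 4); openings 88 (x) by 80 (y), from x = -42 to +46; inner floor 74 below the deck. More than 80 N on it or its hatches is rough
- hatch1 (a joint): pivot of hatch 1 (panel 84 by 76), line along the enclosure's y at x = +12, on the deck. 0 shut; grows as the tread end is pushed down (the plain end rises); stop at 1.0 rad; wide open is over 0.8. A blocked hatch gives under 0.05 rad (about 1 mm at the tread); the free one turns under 2 to 4 N at the tread's middle and stays at any angle it is left
- press1 (a point): ribbed black rubber tread, the place to press, 42 (x) by 68 (y), on the end of hatch 1 nearer the robot. The point: middle of its top, 3 above the deck, 30 from the pivot line; axes as the enclosure's while shut, tilting with the hatch. At the stop, a 22 mm wide fingertip pushed straight down here is about 30 below the deck
- hatch2 (a joint): pivot of hatch 2 (panel 84 by 76), line along the enclosure's y at x = +12, on the deck. 0 shut; grows as the tread end is pushed down (the plain end rises); stop at 1.0 rad; wide open is over 0.8. A blocked hatch gives under 0.05 rad (about 1 mm at the tread); the free one turns under 2 to 4 N at the tread's middle and stays at any angle it is left
- press2 (a point): ribbed black rubber tread, the place to press, 42 (x) by 68 (y), on the end of hatch 2 nearer the robot. The point: middle of its top, 3 above the deck, 30 from the pivot line; axes as the enclosure's while shut, tilting with the hatch. At the stop, a 22 mm wide fingertip pushed straight down here is about 30 below the deck
- hatch3 (a joint): pivot of hatch 3 (panel 84 by 76), line along the enclosure's y at x = +12, on the deck. 0 shut; grows as the tread end is pushed down (the plain end rises); stop at 1.0 rad; wide open is over 0.8. A blocked hatch gives under 0.05 rad (about 1 mm at the tread); the free one turns under 2 to 4 N at the tread's middle and stays at any angle it is left
- press3 (a point): ribbed black rubber tread, the place to press, 42 (x) by 68 (y), on the end of hatch 3 nearer the robot. The point: middle of its top, 3 above the deck, 30 from the pivot line; axes as the enclosure's while shut, tilting with the hatch. At the stop, a 22 mm wide fingertip pushed straight down here is about 30 below the deck
- hatch4 (a joint): pivot of hatch 4 (panel 84 by 76), line along the enclosure's y at x = +12, on the deck. 0 shut; grows as the tread end is pushed down (the plain end rises); stop at 1.0 rad; wide open is over 0.8. A blocked hatch gives under 0.05 rad (about 1 mm at the tread); the free one turns under 2 to 4 N at the tread's middle and stays at any angle it is left
- press4 (a point): ribbed black rubber tread, the place to press, 42 (x) by 68 (y), on the end of hatch 4 nearer the robot. The point: middle of its top, 3 above the deck, 30 from the pivot line; axes as the enclosure's while shut, tilting with the hatch. At the stop, a 22 mm wide fingertip pushed straight down here is about 30 below the deck
- lens_mount: bystander, to be left alone: black round lens mount, diameter 28, 26 tall, standing on the enclosure's deck between hatch 2 and hatch 3; origin at the centre of its underside
- lens_tube: bystander, to be left alone: short black open tube, diameter 31, 35 tall, standing on the deck's end beside hatch 1; origin at the centre of its underside
- post: bystander, to be left alone: bare steel post, diameter 12.6, 45 tall, standing on the deck's end beside hatch 4; origin at the centre of its underside
- screwdriver: bystander, to be left alone: screwdriver with a yellow handle, 190 long, lying on the table between the robot and the enclosure; origin on the table under its middle, x towards the blade
- long_tube: bystander, to be left alone: black open tube, diameter 36, 90 tall, standing on the table on the robot's left; origin at the centre of its underside
- post_holder: bystander, to be left alone: black post holder on a steel foot, diameter 42, 70 tall, on the table behind the enclosure; origin at the centre of its underside
- dish: bystander, to be left alone: clear shallow dish, diameter 86, 16 tall, on the table behind the enclosure; origin at the centre of its underside

How it is judged:
On the way:
1. the fingers, pressing on its tread, make the free hatch rock (((value of joint hatch1 above 0.06 rad and contact force between enclosure and the fingers above 0.3 N and distance between the grasp point and press1 below 0.06 m) or (value of joint hatch2 above 0.06 rad and contact force between enclosure and the fingers above 0.3 N and distance between the grasp point and press2 below 0.06 m) or (value of joint hatch3 above 0.06 rad and contact force between enclosure and the fingers above 0.3 N and distance between the grasp point and press3 below 0.06 m) or (value of joint hatch4 above 0.06 rad and contact force between enclosure and the fingers above 0.3 N and distance between the grasp point and press4 below 0.06 m))), for 0.05 s.
At the end, for the whole second after the job is handed in: the free hatch stands open by more than 0.8 rad (46 degrees), the other three are shut (under 0.1 rad), and no hatch moves (under 0.05 rad/s) (((value of joint hatch1 above 0.8 rad and value of joint each of hatch2, hatch3, hatch4 below 0.1 rad) or (value of joint hatch2 above 0.8 rad and value of joint each of hatch1, hatch3, hatch4 below 0.1 rad) or (value of joint hatch3 above 0.8 rad and value of joint each of hatch1, hatch2, hatch4 below 0.1 rad) or (value of joint hatch4 above 0.8 rad and value of joint each of hatch1, hatch2, hatch3 below 0.1 rad)) and velocity of joint hatch1 between -0.05 and 0.05 rad/s and velocity of joint hatch2 between -0.05 and 0.05 rad/s and velocity of joint hatch3 between -0.05 and 0.05 rad/s and velocity of joint hatch4 between -0.05 and 0.05 rad/s); the robot touches nothing.
It fails at once if a bystander is lifted or displaced by more than 20 mm (distance of any of lens_mount, lens_tube, post, screwdriver, long_tube, post_holder, dish from where it was at the start of the episode above 0.02 m).
It fails at once if a standing bystander is knocked over (angle between any of lens_mount, lens_tube, post, long_tube, post_holder, dish's own z axis and vertical above 0.5 rad).
It fails at once if the enclosure or a hatch is pressed roughly, with more than 80 N (contact force between enclosure and the fingers above 80 N or contact force between enclosure and the arm above 80 N).
It also fails if it takes over 48 s, if anything falls off the work surface, if the arm or the gripper's body presses on something with over 40 N, if the wrist force passes 120 N, or if a joint passes its speed limit or range.

## Working session

There is one attempt and no reset: what is moved stays moved. The work goes in short steps, Python scripts to look and compute and a tool call to move; the robot and the scene stay as the last step left them, time stands still between calls to the robot, and variables do not carry over. Pictures are saved under pics/ and viewed, and the job is handed in when it is done.

Besides the shell and the picture viewer there is one more tool, called after "Request:" as name(argument=value, ...) on one line, values as JSON. send_rows: Moves the arm, as the interface text tells. Its arguments: {"type":"object","properties":{"series":{"type":"string"},"force":{"type":"number"}},"required":["series"]}

```bash
mkdir -p pics; ls
python3 - <<'E'
from workcell import monitor,cams,bot
import cv2
print(monitor.observe())
for n in("side","top","wrist"):
    print(n,cams.get_calibration(n)); cv2.imwrite(f"pics/{n}0.png",cams.grab_frame(n)[:,:,::-1])
E
```

```text
pics
{'clock': 0.0, 'qpos': array([-1.37021952,  0.52205053, -0.03635471,  1.60002212,  0.02121156,
        1.02113027, -0.11279979]), 'qd': array([0.00157065, 0.00074704, 0.00131307, 0.00042427, 0.00215966,
       0.00050861, 0.00045831]), 'joint_efforts': array([-5.32435515e-04, -9.27083874e+01,  1.97979301e+00, -3.69957411e+01,
        1.78706681e-02,  7.65691133e-03,  3.89612950e-06]), 'position': array([0.16710659, 0.60188456, 0.24169763]), 'tool_rot': array([-1.57088194e+00,  1.22181083e-03,  1.30003969e+00]), 'force': array([ 0.48705709, -0.01918425,  0.60072067]), 'moment': array([-0.03522584, -0.03543055,  0.02357133]), 'grip_width': 0.0855100391768907}
side {'mtx': array([[439.81137147,   0.        , 314.41103292],
       [  0.        , 439.81137147, 195.39797246],
       [  0.        ,   0.        ,   1.        ]]), 'k1': -0.023126285000605977, 'origin': array([ 0.13097295, -0.77245095,  0.93941531]), 'attitude': array([-2.30214327, -0.01037048, -0.41367725])}
top {'mtx': array([[510.34120265,   0.        , 313.44232138],
       [  0.        , 510.34120265, 205.02096481],
       [  0.        ,   0.        ,   1.        ]]), 'k1': 0.009614114246714168, 'origin': array([0.24261764, 0.11158622, 1.62810143]), 'attitude': array([-2.95611977,  0.00947159, -1.56851299])}
wrist {'mtx': array([[349.48375254,   0.        , 319.30610744],
       [  0.        , 349.48375254, 197.64692733],
       [  0.        ,   0.        ,   1.        ]]), 'k1': -0.04213232920354532, 'origin': array([0.09442935, 0.62208291, 0.3737977 ]), 'attitude': array([2.83881418e+00, 2.35466014e-03, 1.29940992e+00])}
```

View pics/top0.png

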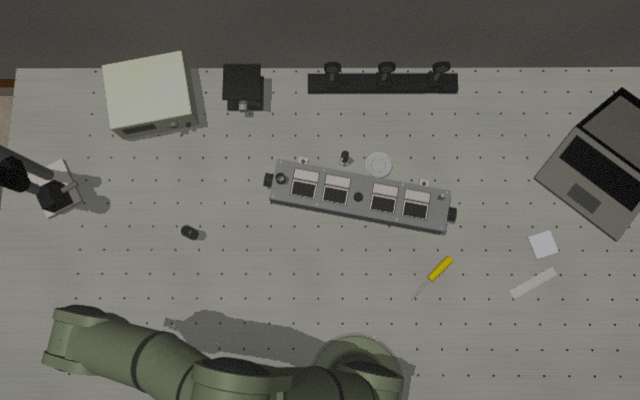

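View pics/side0.png

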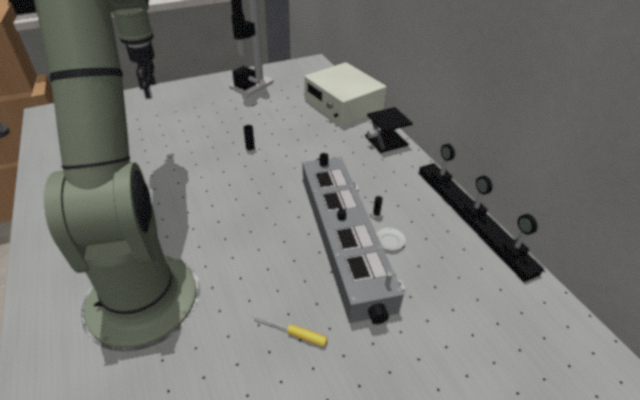

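View pics/wrist0.png

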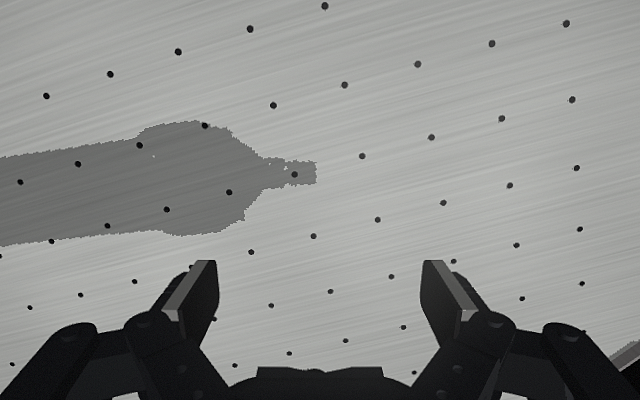

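```bash
cat > h.py <<'E'
import numpy as np,cv2
from scipy.spatial.transform import Rotation as R
from workcell import monitor,cams,bot
def topix(n,P,cal=None):
    c=cal or cams.get_calibration(n)
    p=(np.atleast_2d(P)-c["origin"])@R.from_euler("xyz",c["attitude"]).as_matrix()
    s=p[:,:2]/p[:,2:]; r2=(s**2).sum(1,keepdims=True); s=s*(1+c["k1"]*r2)
    return s@c["mtx"][:2,:2].T+c["mtx"][:2,2]
def toworld(n,uv,z,cal=None):
    c=cal or cams.get_calibration(n)
    d=(np.atleast_2d(uv)-c["mtx"][:2,2])/np.diag(c["mtx"])[:2]; s=d.copy()
    for _ in range(20): s=d/(1+c["k1"]*(s**2).sum(1,keepdims=True))
    v=np.c_[s,np.ones(len(s))]@R.from_euler("xyz",c["attitude"]).as_matrix().T
    return c["origin"]+v*((z-c["origin"][2])/v[:,2])[:,None]
E
python3 - <<'E'
import cv2
im=cv2.imread("pics/top0.png")[150:240,260:460]
cv2.imwrite("pics/top0c.png",cv2.resize(im,None,fx=4,fy=4,interpolation=cv2.INTER_CUBIC))
im=cv2.imread("pics/side0.png")[145:325,295:415]
cv2.imwrite("pics/side0c.png",cv2.resize(im,None,fx=3.3,fy=3.3,interpolation=cv2.INTER_CUBIC))
E
```

```text
(no output)
```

View pics/top0c.png

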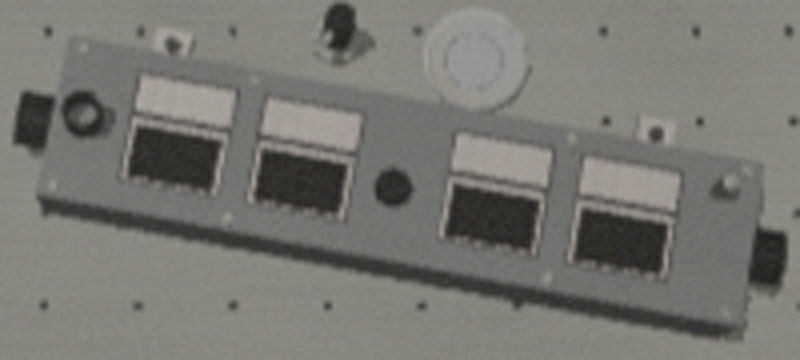

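View pics/side0c.png

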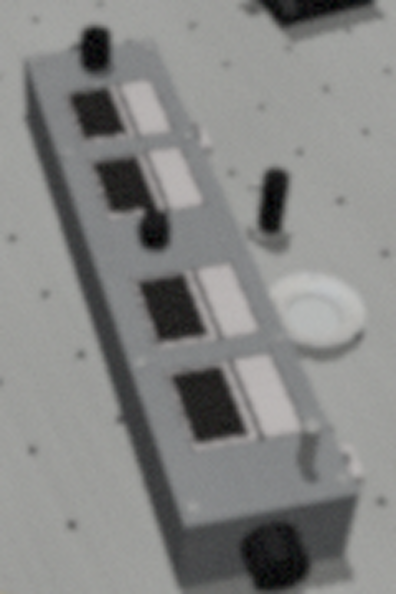

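Run:
```python
from h import *
off=np.array([260,150])
f=lambda L:(np.array(L)-1.5)/4+off
w=toworld("top",f([(176,157),(301,182),(491,217),(621,241)]),.083); print(w)
c=toworld("top",f([(70,37),(764,164),(742,325),(40,200)]),.08); print(c, np.linalg.norm(np.diff(c,axis=0),axis=1))
g=lambda L:(np.array(L)-1.15)/3.3+np.array([295,145])
ws=toworld("side",g([(97,113),(124,185),(173,308),(210,404)]),.083);print(ws)
for W in(w,ws):
    m=np.array([[-.018,.175],[-.018,.075],[-.018,-.075],[-.018,-.175]])
    A=m-m.mean(0);B=W[:,:2]-W[:,:2].mean(0)
    th=np.arctan2((A[:,0]*B[:,1]-A[:,1]*B[:,0]).sum(),(A*B).sum())
    Rm=np.array([[np.cos(th),-np.sin(th)],[np.sin(th),np.cos(th)]])
    t=W[:,:2].mean(0)-Rm@m.mean(0); print(th,t, (W[:,:2]-(m@Rm.T+t))*1000)
```

```text
[[ 0.58340478  0.15742951  0.083     ]
 [ 0.56365329  0.06071379  0.083     ]
 [ 0.53619822 -0.08524541  0.083     ]
 [ 0.51750818 -0.18436497  0.083     ]]
[[ 0.68050903  0.24134911  0.08      ]
 [ 0.57858002 -0.29727156  0.08      ]
 [ 0.45309185 -0.27465253  0.08      ]
 [ 0.54998899  0.2625732   0.08      ]] [0.5481804  0.12751039 0.54589426]
[[ 0.58000202  0.15530987  0.083     ]
 [ 0.56076709  0.05685796  0.083     ]
 [ 0.53444571 -0.08965113  0.083     ]
 [ 0.51594629 -0.1875364   0.083     ]]
-0.1897587341403112 [ 0.56786801 -0.01626196] [[ 0.20482319 -1.5624294 ]
 [-0.68447938 -0.07317465]
 [ 0.15375366  1.27509185]
 [ 0.32590253  0.3605122 ]]
-0.18363171372268586 [ 0.56548764 -0.01954175] [[ 0.25649153 -0.49292975]
 [-0.718295   -0.62614266]
 [ 0.35054155  0.34281932]
 [ 0.11126192  0.77625308]]
```

```bash
cat >> h.py <<'E'
T=np.array([.5667,-.0179]);TH=-.187
def press(i):
    m=np.array([-.018,[.175,.075,-.075,-.175][i-1]]);c,s=np.cos(TH),np.sin(TH)
    return np.array([[c,-s],[s,c]])@m+T
def delta(p,yaw=TH+np.pi/2):
    o=monitor.observe(); Rc=R.from_euler("xyz",o["tool_rot"]); 
    Rt=R.from_euler("xyz",[-np.pi/2,0,yaw])
    return (Rc.inv()*Rt).as_rotvec().round(3),(Rc.inv().apply(np.array(p)-o["position"])*1000).round(1)
E
python3 - <<'E'
from h import *
for i in 1,2,3,4: print(press(i))
print(delta([*press(1),.16]),delta([*press(1),.24]))
E
```

```text
[0.58154841 0.15739554]
[0.56295721 0.0591389 ]
[ 0.5350704  -0.08824606]
[ 0.5164792 -0.1865027]
(array([ 0.   , -0.084, -0.001]), array([-317.5,   82.2, -518.2])) (array([ 0.   , -0.084, -0.001]), array([-317.5,    2.2, -518.2]))
```

Request:
send_rows(series="0 -0.084 0 -317 2 -518 0;0 -0.084 0 -317 2 -518 0;0 -0.084 0 -317 2 -518 0;0 -0.084 0 -317 2 -518 0;0 -0.084 0 -317 2 -518 0;0 -0.084 0 -317 2 -518 0;0 -0.084 0 -317 2 -518 0;0 -0.084 0 -317 2 -518 0;0 -0.084 0 -317 2 -518 0;0 -0.084 0 -317 2 -518 0;0 -0.084 0 -317 2 -518 0;0 -0.084 0 -317 2 -518 0;0 -0.084 0 -317 2 -518 0;0 -0.084 0 -317 2 -518 0;0 -0.084 0 -317 2 -518 0;0 -0.084 0 -317 2 -518 0;0 -0.084 0 -317 2 -518 0;0 -0.084 0 -317 2 -518 0;0 -0.084 0 -317 2 -518 0;0 -0.084 0 -317 2 -518 0", force=30)

```text
clock: 1.82
position: [0.5809, 0.1593, 0.2404]
tool_rot: [-1.571, -0.0, 1.386]
force: [0.4, 0.9, -0.8]
grip_width: -0.0001
```

Run:
```python
from h import *
o=monitor.observe();print(o["clock"],o["position"],o["tool_rot"],o["force"],o["grip_width"],o["qpos"])
print(delta([*press(1),.125]))
c=cams.get_calibration("wrist");im=cams.grab_frame("wrist")[:,:,::-1].copy()
for i in 1,2,3,4: print(topix("wrist",[*press(i),.083],c))
cv2.imwrite("pics/w1.png",im)
```

```text
1.8167 [0.58092998 0.15932594 0.24039852] [-1.57062461e+00 -2.75398621e-04  1.38573497e+00] [ 0.38034645  0.8774365  -0.83577995] -9.761729302269924e-05 [-0.41994236  0.48857625  0.07754079  1.66841602 -0.04399922  0.98629905
  1.05858058]
(array([-0.   ,  0.002,  0.   ]), array([ -1.8, 115.4,  -1. ]))
[[317.96699802 182.16112918]]
[[201.70226915 182.05369615]]
[[ 34.68805715 182.17727768]]
[[-66.93725282 182.45671242]]
```

View pics/w1.png

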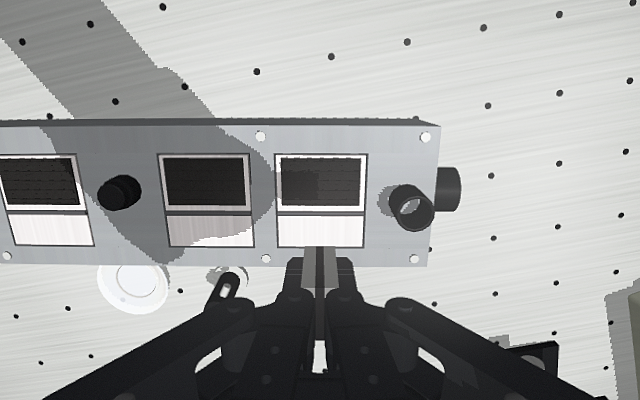

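Request:
send_rows(series="0 0 0 1 35 0 0;0 0 0 1 70 0 0;0 0 0 1 100 0 0;0 0 0 1 120 0 0;0 0 0 1 130 0 0;0 0 0 1 137 0 0;0 0 0 1 141 0 0;0 0 0 1 141 0 0;0 0 0 1 141 0 0")

```text
clock: 2.62
position: [0.5822, 0.1594, 0.1003]
tool_rot: [-1.572, -0.001, 1.384]
force: [-0.3, 1.0, 1.2]
grip_width: -0.0002
```

Run:
```python
from h import *
o=monitor.observe();print(o["clock"],o["position"],o["tool_rot"],o["force"])
c=cams.get_calibration("wrist");im=cams.grab_frame("wrist")[:,:,::-1].copy()
cv2.imwrite("pics/w2.png",im)
```

```text
2.6167 [0.58219312 0.1594364  0.10031512] [-1.57198718e+00 -7.13674875e-04  1.38410109e+00] [-0.2653915   0.95730894  1.15832736]
```

View pics/w2.png

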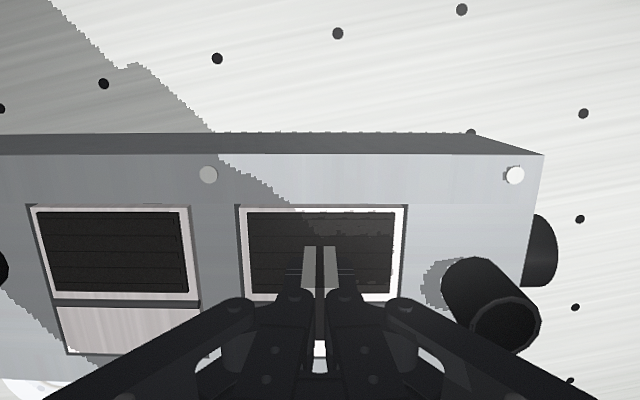

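Request:
send_rows(series="0 0 0 0 2 0 0;0 0 0 0 4 0 0;0 0 0 0 6 0 0;0 0 0 0 7 0 0;0 0 0 0 8 0 0;0 0 0 0 8 0 0")

```text
clock: 3.17
position: [0.5817, 0.1592, 0.0912]
tool_rot: [-1.571, -0.0, 1.384]
force: [-0.6, 0.5, 1.3]
grip_width: -0.0003
```

Request:
send_rows(series="0 0 0 0 1 0 0;0 0 0 0 2 0 0;0 0 0 0 2 0 0;0 0 0 0 2 0 0")

```text
clock: 3.5
position: [0.5817, 0.1591, 0.0892]
tool_rot: [-1.571, 0.0, 1.384]
force: [0.2, 0.2, 1.4]
grip_width: -0.0
```

Request:
send_rows(series="0 0 0 0 1 0 0;0 0 0 0 2 0 0;0 0 0 0 2 0 0")

```text
clock: 3.75
position: [0.5818, 0.1591, 0.0872]
tool_rot: [-1.571, -0.0, 1.384]
force: [1.1, 0.6, 1.4]
grip_width: 0.0002
```

Run:
```python
from h import *
o=monitor.observe();print(o["clock"],o["position"],o["tool_rot"],o["force"])
c=cams.get_calibration("wrist");im=cams.grab_frame("wrist")[:,:,::-1].copy()
cv2.imwrite("pics/w3.png",im)
```

```text
3.75 [0.58178807 0.15913256 0.08718113] [-1.57095126e+00 -1.83401439e-06  1.38388516e+00] [1.08163916 0.58963338 1.40955089]
```

View pics/w3.png

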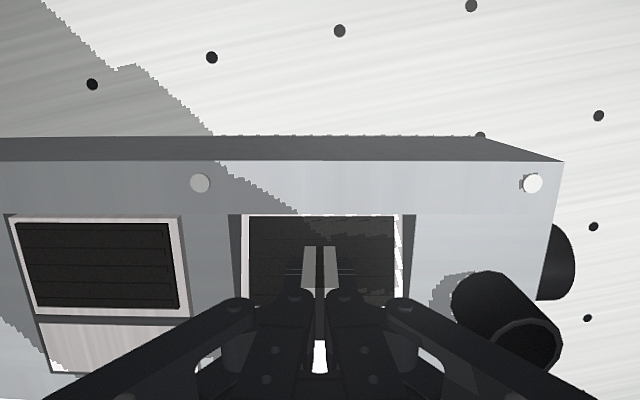

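Hatch 1 rocks: the white margin of the panel (row ~215) has sunk under the deck edge at about 1–2 N. I'll push it on.

Request:
send_rows(series="0 0 0 0 2 0 0;0 0 0 0 4 0 0;0 0 0 0 6 0 0;0 0 0 0 8 0 0;0 0 0 0 10 0 0;0 0 0 0 12 0 0;0 0 0 0 14 0 0;0 0 0 0 16 0 0;0 0 0 0 18 0 0;0 0 0 0 20 0 0;0 0 0 0 20 0 0;0 0 0 0 20 0 0")

```text
clock: 4.8
position: [0.5814, 0.1591, 0.0669]
tool_rot: [-1.57, 0.0, 1.384]
force: [1.1, -0.4, 0.8]
grip_width: 0.0
```

Request:
send_rows(series="0 0 0 0 1 0 0;0 0 0 0 2 0 0;0 0 0 0 3 0 0;0 0 0 0 4 0 0;0 0 0 0 4 0 0;0 0 0 0 4 0 0")

```text
clock: 5.3
position: [0.5809, 0.1594, 0.0631]
tool_rot: [-1.569, 0.0, 1.384]
force: [-4.9, 2.0, 3.4]
grip_width: -0.0001
```

Request:
send_rows(series="0 0 0 0 1 0 0;0 0 0 0 2 0 0;0 0 0 0 2 0 0")

```text
clock: 5.55
position: [0.581, 0.1595, 0.0619]
tool_rot: [-1.569, 0.0, 1.384]
force: [-12.2, 1.1, 20.3]
grip_width: -0.0
```

Run:
```python
from h import *
for n in("wrist","side"):
    im=cams.grab_frame(n)[:,:,::-1].copy()
    if n=="side": im=cv2.resize(im[120:280,280:430],None,fx=3.5,fy=3.5,interpolation=cv2.INTER_CUBIC)
    cv2.imwrite(f"pics/{n}4.png",im)
```

```text
(no output)
```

View pics/wrist4.png

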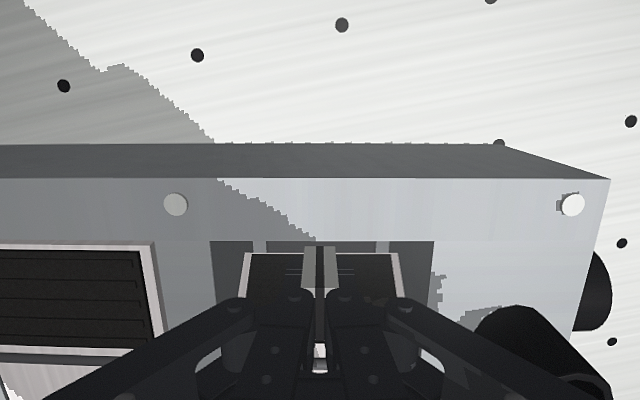

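View pics/side4.png

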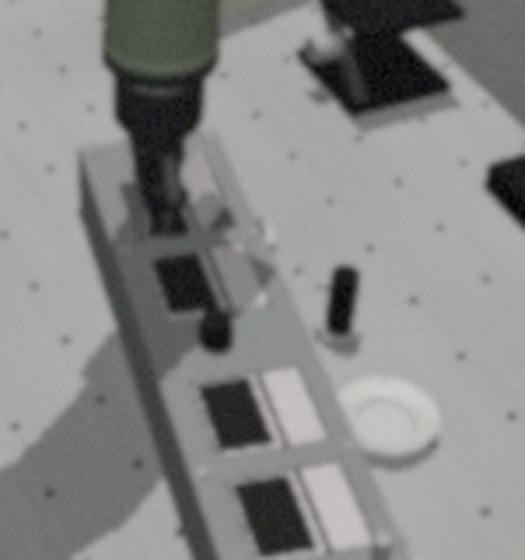

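The force rises steeply to about 20 N with the tip about 29 mm below the deck, so the hatch is at its stop. I'll withdraw straight up.

Request:
send_rows(series="0 0 0 0 -2 0 0;0 0 0 0 -5 0 0;0 0 0 0 -10 0 0;0 0 0 0 -20 0 0;0 0 0 0 -35 0 0;0 0 0 0 -60 0 0;0 0 0 0 -90 0 0;0 0 0 0 -120 0 0;0 0 0 0 -145 0 0;0 0 0 0 -160 0 0;0 0 0 0 -160 0 0;0 0 0 0 -160 0 0")

```text
clock: 6.65
position: [0.5821, 0.1592, 0.2227]
tool_rot: [-1.573, -0.001, 1.384]
force: [-0.2, -0.3, 0.7]
grip_width: -0.0002
```

Run:
```python
from h import *
for n in("wrist","side"):
    im=cams.grab_frame(n)[:,:,::-1].copy()
    if n=="side": im=cv2.resize(im[120:280,280:430],None,fx=3.5,fy=3.5,interpolation=cv2.INTER_CUBIC)
    cv2.imwrite(f"pics/{n}5.png",im)
```

```text
(no output)
```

View pics/wrist5.png

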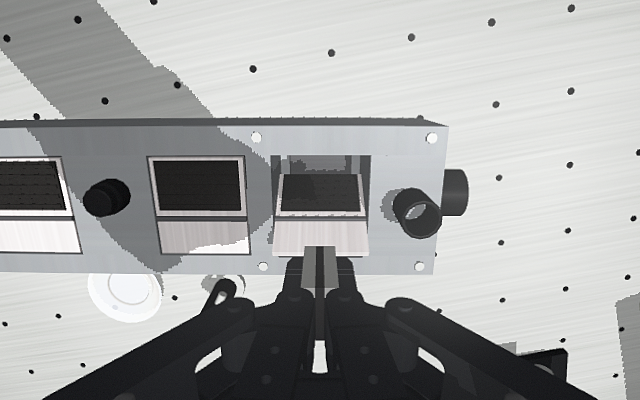

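View pics/side5.png

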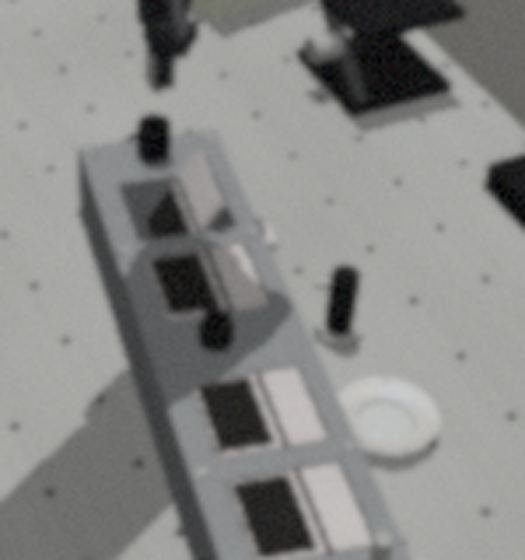

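Run:
```python
from h import *
T2=np.array([.5673,-.015]);c,s=np.cos(TH),np.sin(TH)
for a in(0,.7,.8,.9,1.0):
    P=[]
    for r,y in((51,.141),(51,.209),(9,.141),(9,.209)):
        x=.012-r/1e3*np.cos(a)+.003*-np.sin(a)*0; z=.08-r/1e3*np.sin(a)+.003*np.cos(a)
        x-=.003*np.sin(a)*-1
        P.append([c*x-s*y+T2[0],s*x+c*y+T2[1],z])
    print(a,topix("wrist",P).round(0).tolist())
print(monitor.observe()["clock"])
```

```text
0 [[279.0, 162.0], [365.0, 162.0], [280.0, 212.0], [363.0, 212.0]]
0.7 [[283.0, 170.0], [360.0, 170.0], [281.0, 214.0], [362.0, 214.0]]
0.8 [[284.0, 173.0], [359.0, 173.0], [282.0, 215.0], [362.0, 215.0]]
0.9 [[285.0, 176.0], [359.0, 176.0], [282.0, 216.0], [362.0, 216.0]]
1.0 [[285.0, 180.0], [358.0, 180.0], [282.0, 216.0], [362.0, 216.0]]
6.75
```

Run:
```python
from h import *
im=cv2.imread("pics/wrist5.png")[145:265,140:380]
cv2.imwrite("pics/w5c.png",cv2.resize(im,None,fx=3.3,fy=4,interpolation=cv2.INTER_CUBIC))
T2=np.array([.5673,-.015]);c,s=np.cos(TH),np.sin(TH)
for a,y,ed in((0,.075,-.040),(0,.075,.044)):
    print([c*ed-s*y+T2[0],s*ed+c*y+T2[1]],topix("wrist",[c*ed-s*y+T2[0],s*ed+c*y+T2[1],.08]))
for r in(-.03,.009): print(topix("wrist",[c*(r*1)-s*.075+T2[0],s*r+c*.075+T2[1],.083]))
```

```text
[np.float64(0.5419407470844696), np.float64(0.0661289608682754)] [[196.39440492 160.21116234]]
[np.float64(0.6244763240071433), np.float64(0.05051234977491022)] [[206.59951201 255.6373592 ]]
[[196.40780588 173.31685867]]
[[201.31719083 219.15215129]]
```

View pics/w5c.png

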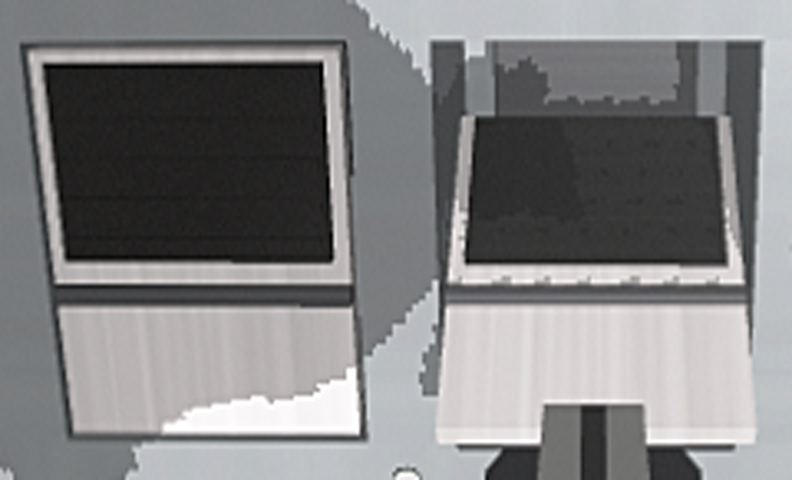

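The open tread spans 36.8 rows, against a model of 36 at 1.0 rad and 40 at 0.9 rad. The shut tread beside it spans 49.8 rows against a model of 50. The hatch is at about 0.98 rad and holds by itself, so I'm handing in.

Run:
```python
from workcell import bot,monitor
print(bot.job_done(), monitor.observe()["clock"])
```

```text
the job is handed in; nothing more can be done
the job is handed in; nothing more can be done
```

Hatch 1 was the free one, and it now stands wide open. It was the first I tried. It rocked under about 1–2 N, so I pushed its tread down with the closed fingers to the stop, then withdrew straight up and handed the job in.

- **Opening:** After I withdrew, the wrist picture gave about 0.98 rad, well over the required 0.8, and the hatch held by itself.
- **Force:** The highest reading I saw was about 24 N in all (20 N of it vertical), at the stop. The limit is 80 N. Force is only reported at the end of each move, so a brief peak in between would not show.
- **Other hatches:** Hatches 2 to 4 were never touched and look shut in the pictures.
- **Parts standing around:** The ones I could see looked unmoved. The last pictures did not show the screwdriver or long tube, and the post only partly. I checked this by eye, not by measuring.
- **Robot clear:** The tool was about 16 cm above its lowest position, with force readings back to noise level.
- **Disagreement:** The side and top cameras differed by about 3 mm on the enclosure's position. The wrist picture agreed better with the top camera, and the fingertip landed near the middle of the tread.

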